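Turn the plate gauge over against the stop

ROBOT

A 6-joint arm with a two-finger parallel gripper is mounted at the origin on a cart in front of the work surface, level with it; the furniture and walls round the work are solid. World frame = base frame: x ahead of the robot, y to its left, z up, the work surface at z = 0. Lengths are in m, angles in rad, forces in N, time in s.
With the tool pointing down it reaches from about 0.35 to 0.775 m from the base axis. Payload 7.3 kg.
Tool frame: the origin (TCP) lies at the centre of the arm's flange, where the gripper is bolted on; the fingertips stand 178 mm ahead of it and the grasp point (between the pads) lies 159 mm ahead of it; z points along the fingers, y is the line along which they close (so a half turn about z gives the same grasp; the last joint's range is limited). The gripper opens to 92 mm and grips with 3 to 60 N. Pads are 19 mm wide; open, the fingers measure 130 mm over their backs; the gripper's body (75 mm by 190 mm) begins 47 mm behind the grasp point.
Start: joints at [1.027, 0.342, 1.524, -0, 1.275, -0.146], TCP at [0.203, 0.484, 0.405] pointing down, gripper open.
Joint ranges: [-2.53, 2.53], [-0.77, 2.02], [0.04, 2.7], [-1, 4.14], [0.28, 2.66], [-3.11, 3.11]. Speed limits (rad/s): [2.57, 2.57, 3.14, 3.14, 3.14, 3.14].

INTERFACE

Orientations are given as [roll, pitch, yaw] about the fixed x, y, z axes, in that order (R = Rz(yaw) Ry(pitch) Rx(roll)).
In Python, from cell import robot gives the robot as it stands.
- The arm moves only by the tool pendant, called after ">>>" as a command line: name --pt "numbers of a row" for each row, then --argument value for the rest. Schema: {"type":"object","properties":{"moves":{"type":"object","properties":{"plan":{"type":"array","items":{"type":"array","items":{"type":"number"},"minItems":6,"maxItems":6},"minItems":1,"maxItems":8}},"additionalProperties":false,"required":["plan"]},"aperture":{"type":"number"},"grip_n":{"type":"number"},"only":{"type":"string"},"quiet":{"type":"boolean"},"lines":{"type":"string"}},"required":["moves"],"additionalProperties":false}. moves is an object whose key "plan" holds a list of rows, 1 to 8 of them, each of 6 numbers: dx, dy, dz in m, then a rotation vector rx, ry, rz in rad; each row shifts and turns the commanded pose from where the row before left it, along the tool's axes as they then stand; what a row does not reach is not made up. A row lasts 1/12 s, in which the tool goes at most 0.0417 m and 0.125 rad, less where a joint would pass 70% of its speed; a pose out of reach is approached as far as the arm can. aperture is the finger opening in m, set as the call begins (left out keeps the last). The fingers move at their own pace and stop on an object; grip_n is the grip in N (left out, the last holds). Time passes only in rows, so rows that do not move let the fingers close. The tool returns the time, the measured TCP pose, the force, the opening and the grip force at its end. only (a regular expression) keeps the lines of the reply that match it, lines (a string "A,B") keeps lines A to B, and quiet returns only ok. Input that does not fit is refused with a message, and nothing moves.
- robot.observe(): the state, without advancing time (a new reading comes with each control period).
- robot.read_camera(name): name is "scene" or "top"; returns a dict with "image" (480x640x3 uint8, red, green, blue), "fx", "fy", "cx", "cy" (pixels), "pose" (4x4, takes a point from camera to world coordinates). Camera axes: x right, y down, z forward; pixel columns grow to the right and rows downward; lengths in m; the calibration is good to about 2 mm. A picture is of the moment at which its call begins. There is no depth.
- robot.hand_in(): hands the job in; it is judged then, once.
The state is a dict: "time": time; "qpos": joint angles; "qvel": joint speeds; "joint_efforts": joint torques, N m; "tool_pos": TCP position; "tool_rot": TCP orientation; "contact_force": force on the tool from outside, world axes, zero at the start; "torque": the same for the moment, N m; "opening": finger opening in m; "grip_force": force on a finger pad.
Only numpy, scipy, OpenCV 4.12 (cv2) and the standard library are available. Lean on these libraries where they do the work, as an engineer would, in place of code of your own. Each camera call takes 0.05 s, during which the arm holds its last target. There are 200 camera calls.

TASK

Turn the flat plate gauge over without picking it up: with the fingertips push it along the table, end first, against the low curved stop until it rides up and leans steeply on the stop, then reach over the stop and push its raised end back toward the side it came from, so that it falls over and lies face down, flat on the table in front of the stop. One end of the gauge must stay down the whole time, never lift or carry it, and leave the stud and the hex key lying beside it where they are.

Things in the scene. Friction and masses are not known exactly. Their poses are not given: they have to be found in the camera images.
- gauge: loose flat plate gauge of light-grey metal, 50 wide (own x) x 90 long (own y) x 10 mm thick, 0.08 to 0.16 kg; two black discs and a dark strip on its face, underside plain. Origin mid underside, own z out of the face (up at the start, straight down once turned over). Starts flat on the table (z = 0), own +y toward the stop within 15 degrees, its centre 75 to 100 mm before the foot line
- end_a (a point): middle of the gauge's own +y end (the end toward the stop at the start), half way through its thickness
- end_b (a point): middle of the gauge's own -y end (the end away from the stop at the start), half way through its thickness. Room for the gripper on this side ends at a tall rack of sleeves (170 mm high, from about y = -0.18 to the left; its 14 mm foot from y = -0.20); a block of sleeves about 80 mm high stands at x over 0.61, y -0.25 to -0.45
- stop: fixed turn-over stop, smooth aluminium cove 120 mm wide (own y). Origin on the table, mid foot line; own x level into the stop, away from the gauge (about world -y), z up. Hollow face rises at 36 deg to 10 mm height (14 mm in), 56 deg to 22 mm (22 mm in), 76 deg to the lip (30 mm in); behind it stays, and a 4 mm flange to 80 mm in, screws 10 mm high
- stop_lip (a point): middle of the stop's top edge, 51 mm above the table. The face is slippery (friction 0.3 on the gauge; table 0.6): a gauge pushed by its rear end rides up and, with its rear edge at the foot line, leans on the lip at about 60 degrees and stays when let go, its raised end about 80 mm above the table
- stud: bystander: dark stepped stud standing, 15 mm across, 26 mm high; origin at the centre of its foot
- hex_key: bystander: black bent hex key lying flat, 35 x 94 x 5 mm; origin at its centre on the table

How it is judged:
By the outcome, as a careful person would: the job done as asked, in the order asked, and still so for the second after the job is handed in, with the robot touching nothing.
It also fails if it takes over 50 s, if anything falls off the work surface, if the arm or the gripper's body presses on something with over 40 N, if the wrist force passes 120 N, or if a joint passes its speed limit or range.

## Working session

There is one attempt and no reset: what is moved stays moved. The work goes in short steps, Python scripts to look and compute and a tool call to move; the robot and the scene stay as the last step left them, time stands still between calls to the robot, and variables do not carry over. Pictures are saved under pics/ and viewed, at most 10 in all, crops included, and the job is handed in when it is done.

```bash
ls; mkdir -p pics; cat > h.py <<'E'
import numpy as np,cv2
from cell import robot
def pt(c,u,v,z=0.):
    P=np.array(c["pose"]);d=P[:3,:3]@np.array([(u-c["cx"])/c["fx"],(v-c["cy"])/c["fy"],1.]);o=P[:3,3]
    return o+d*(z-o[2])/d[2]
def px(c,p):
    P=np.array(c["pose"]);q=P[:3,:3].T@(np.array(p)-P[:3,3]);return c["fx"]*q[0]/q[2]+c["cx"],c["fy"]*q[1]/q[2]+c["cy"]
E
python3 - <<'E'
from h import *
for n in("top","scene"):
    c=robot.read_camera(n);cv2.imwrite(f"pics/{n}0.png",c["image"][:,:,::-1]);print(n,c["fx"],c["cx"],c["cy"],np.round(c["pose"],3).tolist())
print(robot.observe())
E
```

```text
pics
top 622.9935230924789 308.86083658278744 231.63797490133493 [[0.005, -0.996, 0.086, 0.364], [-1.0, -0.003, 0.015, -0.358], [-0.015, -0.086, -0.996, 0.906], [0.0, 0.0, 0.0, 1.0]]
scene 513.4734694817199 323.61087576689044 238.00794757133042 [[0.485, -0.395, 0.78, -0.218], [-0.874, -0.232, 0.426, -0.72], [0.013, -0.889, -0.458, 0.452], [0.0, 0.0, 0.0, 1.0]]
{'time': 0.1, 'qpos': array([ 1.02696413e+00,  3.42672380e-01,  1.52488469e+00, -9.06000028e-06,
        1.27541782e+00, -1.45969622e-01]), 'qvel': array([-0.00021357, -0.00070433, -0.00179456,  0.00030211, -0.00017271,
        0.00027945]), 'joint_efforts': array([ 1.09922385e-03, -4.32006741e+01, -2.44693315e+01,  7.18227820e-02,
        5.24822040e-02, -3.22577570e-06]), 'tool_pos': array([0.20331976, 0.48391337, 0.40411711]), 'tool_rot': array([-3.14022385e+00, -1.92477653e-04,  2.74373259e+00]), 'contact_force': array([ 0.00990523, -0.25707514, -0.40371613]), 'torque': array([-0.03366883, -0.00602799,  0.01370725]), 'grip_force': 0.0, 'opening': 0.09152892834540091}
```

View pics/top0.png

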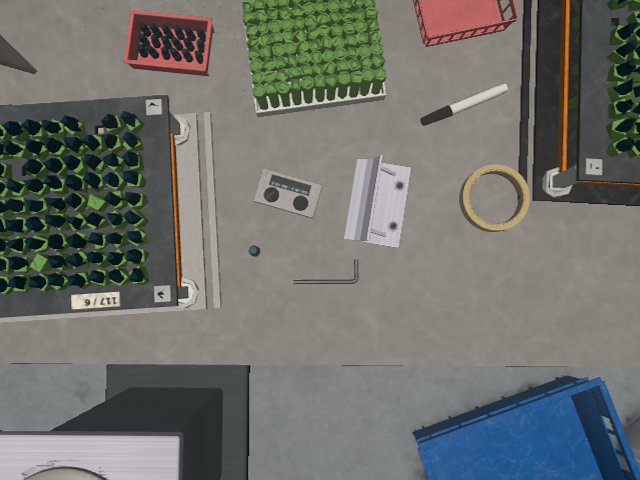

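View pics/scene0.png

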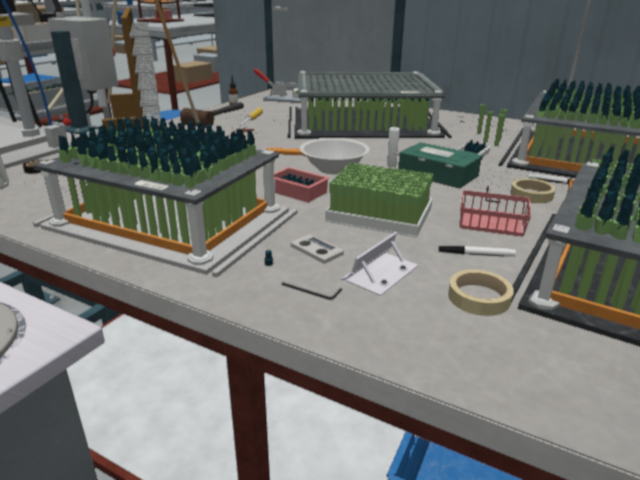

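The top view shows the gauge at about (288,193), the stop's foot edge from (357,158) to (346,240), the stud at (254,250), and the hex key from (293,282) to (357,262). The scene view agrees.

```bash
python3 - <<'E'
from h import *
c=robot.read_camera("top");im=c["image"]
g=cv2.GaussianBlur(cv2.cvtColor(im,cv2.COLOR_RGB2GRAY),(3,3),0)
sub=im[140:300,230:430];cv2.imwrite("pics/crop0.png",cv2.resize(sub[:,:,::-1],None,fx=4,fy=4,interpolation=cv2.INTER_CUBIC)[:600])
print("bg",im[230,300],im[150,300],"gauge",im[180,262],im[210,310],"stop",im[200,355],im[200,390])
for s in(12,20,30):
    bg=np.median(im[140:300,230:340].reshape(-1,3),0)
    d=np.abs(im.astype(int)-bg).max(2)>s
    m=np.zeros_like(g);m[140:300,225:430]=d[140:300,225:430]*255
    m=cv2.morphologyEx(m,cv2.MORPH_CLOSE,np.ones((3,3)))
    for k in cv2.findContours(m,cv2.RETR_EXTERNAL,cv2.CHAIN_APPROX_NONE)[0]:
        if cv2.contourArea(k)>40:
            r=cv2.minAreaRect(k);b=cv2.boxPoints(r)
            print(s,cv2.contourArea(k),np.round(b,1).tolist(),[np.round(pt(c,*q,0.01)[:2],4).tolist() for q in b],np.round(pt(c,*r[0],0.01)[:2],4))
for q in[(357,158),(346,240)]:print(pt(c,*q))
E
```

```text
bg [140 135 128] [139 135 128] gauge [164 158 151] [168 162 155] stop [185 183 189] [195 187 193]
12 331.0 [[293.0, 283.0], [293.0, 259.0], [358.0, 259.0], [358.0, 283.0]] [[0.3678, -0.3221], [0.4023, -0.3219], [0.4026, -0.4153], [0.3683, -0.4152]] [ 0.3852 -0.3687]
12 103.5 [[248.0, 245.0], [260.0, 245.0], [260.0, 256.0], [248.0, 256.0]] [[0.4222, -0.2568], [0.4223, -0.2741], [0.4064, -0.2743], [0.4063, -0.257]] [ 0.4143 -0.2655]
12 2069.5 [[252.10000610351562, 201.10000610351562], [261.8999938964844, 167.1999969482422], [322.70001220703125, 184.8000030517578], [312.79998779296875, 218.8000030517578]] [[0.486, -0.2618], [0.536, -0.2756], [0.5101, -0.3643], [0.4605, -0.3502]] [ 0.4981 -0.3131]
12 4502.5 [[343.20001220703125, 238.89999389648438], [357.79998779296875, 151.0], [413.6000061035156, 160.3000030517578], [399.0, 248.1999969482422]] [[0.4316, -0.394], [0.5602, -0.4154], [0.5465, -0.4964], [0.4184, -0.4742]] [ 0.4888 -0.445 ]
20 317.0 [[293.0, 283.0], [293.0, 259.0], [358.0, 259.0], [358.0, 283.0]] [[0.3678, -0.3221], [0.4023, -0.3219], [0.4026, -0.4153], [0.3683, -0.4152]] [ 
[... 1189 characters left out ...]
38964844, 217.0]] [[0.4855, -0.2649], [0.5337, -0.278], [0.511, -0.3572], [0.4631, -0.3438]] [ 0.4983 -0.311 ]
30 1159.0 [[343.29998779296875, 238.10000610351562], [356.8999938964844, 156.60000610351562], [372.29998779296875, 159.1999969482422], [358.70001220703125, 240.60000610351562]] [[0.4327, -0.3942], [0.5518, -0.414], [0.548, -0.4364], [0.4291, -0.4164]] [ 0.4901 -0.4152]
30 2617.0 [[361.79998779296875, 241.0], [379.29998779296875, 154.5], [415.3999938964844, 161.8000030517578], [397.8999938964844, 248.3000030517578]] [[0.4286, -0.4208], [0.5551, -0.4467], [0.5443, -0.4991], [0.4183, -0.4727]] [ 0.4862 -0.4598]
[ 0.55183715 -0.41480509  0.        ]
[ 0.43066099 -0.39853817  0.        ]
```

View pics/crop0.png

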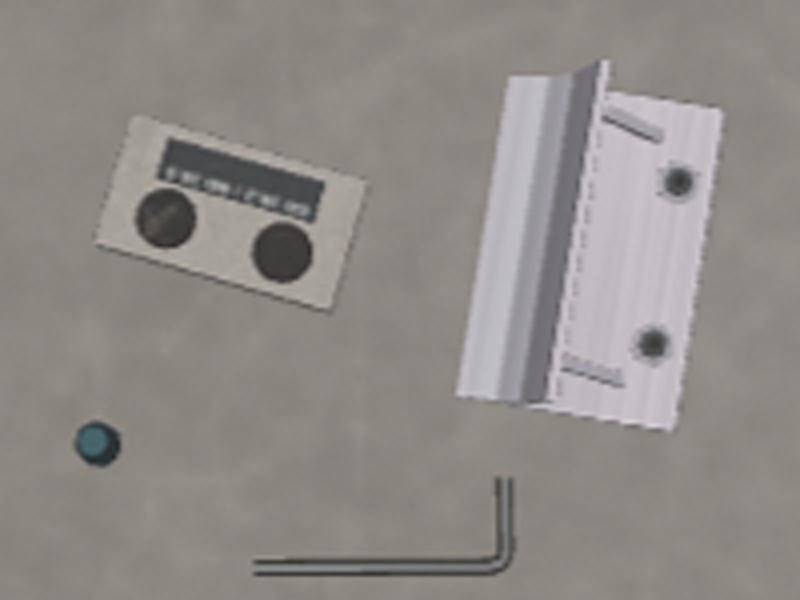

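The gauge is centred at about (0.498, -0.313) and yawed about 7° from the stop normal. The stop foot is at (0.492, -0.405), with its normal about 9.3° from -y. I'll turn the tool so its y axis lies along the foot line (yaw 1.409), then travel high.

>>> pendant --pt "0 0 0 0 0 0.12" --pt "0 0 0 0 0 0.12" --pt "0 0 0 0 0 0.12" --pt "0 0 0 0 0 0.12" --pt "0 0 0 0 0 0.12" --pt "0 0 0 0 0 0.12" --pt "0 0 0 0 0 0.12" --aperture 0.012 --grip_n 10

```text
refused: moves: the value is not of type 'object' (schema: type "object"). Nothing was moved.
```

Wrong form. The message asks for an object with the rows under "plan", so I'll send the same numbers that way.

>>> pendant --moves '{"plan":[[0,0,0,0,0,0.12],[0,0,0,0,0,0.12],[0,0,0,0,0,0.12],[0,0,0,0,0,0.12],[0,0,0,0,0,0.12],[0,0,0,0,0,0.12],[0,0,0,0,0,0.12]]}' --aperture 0.012 --grip_n 10

```text
time: 0.73
tool_pos: [0.2033, 0.484, 0.4044]
tool_rot: [-3.141, 0.0, 1.898]
contact_force: [-0.4, -1.0, -0.5]
opening: 0.0497
grip_force: 0.0
```

>>> pendant --moves '{"plan":[[0,0,0,0,0,0.12],[0,0,0,0,0,0.12],[0,0,0,0,0,0.12],[0,0,0,0,0,0.12],[0,0,0,0,0,0.015]]}'

```text
time: 1.15
tool_pos: [0.2033, 0.484, 0.4045]
tool_rot: [-3.141, 0.0, 1.404]
contact_force: [-0.6, 0.5, 0.6]
opening: 0.0166
grip_force: 0.0
```

>>> pendant --moves '{"plan":[[-0.033,0.02,0,0,0,0],[-0.033,0.02,0,0,0,0],[-0.033,0.02,0,0,0,0],[-0.033,0.02,0,0,0,0],[-0.033,0.02,0,0,0,0],[-0.033,0.02,0,0,0,0],[-0.033,0.02,0,0,0,0]]}'

```text
time: 1.73
tool_pos: [0.3043, 0.2318, 0.4048]
tool_rot: [3.141, -0.0, 1.413]
contact_force: [1.0, 0.6, -0.2]
opening: 0.012
grip_force: 0.0
```

>>> pendant --moves '{"plan":[[-0.034,0.021,0,0,0,0],[-0.034,0.021,0,0,0,0],[-0.034,0.021,0,0,0,0],[-0.034,0.021,0,0,0,0],[-0.034,0.021,0,0,0,0],[-0.034,0.021,0,0,0,0],[-0.034,0.021,0,0,0,0]]}'

```text
time: 2.32
tool_pos: [0.4111, -0.0272, 0.4048]
tool_rot: [3.141, -0.0, 1.412]
contact_force: [0.8, 0.6, 0.6]
opening: 0.012
grip_force: 0.0
```

>>> pendant --moves '{"plan":[[-0.034,0.021,0,0,0,0],[-0.034,0.021,0,0,0,0],[-0.034,0.021,0,0,0,0],[-0.034,0.021,0,0,0,0],[-0.034,0.021,0,0,0,0],[-0.034,0.021,0,0,0,0],[0,0,0,0,0,0],[0,0,0,0,0,0]]}'

```text
time: 2.98
tool_pos: [0.5026, -0.2486, 0.4035]
tool_rot: [-3.14, -0.001, 1.409]
contact_force: [0.5, 0.8, -0.4]
opening: 0.0118
grip_force: 0.0
```

```bash
python3 - <<'E'
from h import *
c=robot.read_camera("top");cv2.imwrite("pics/t1.png",c["image"][:,:,::-1])
c=robot.read_camera("scene");cv2.imwrite("pics/s1.png",c["image"][:,:,::-1])
E
```

```text
(no output)
```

View pics/s1.png

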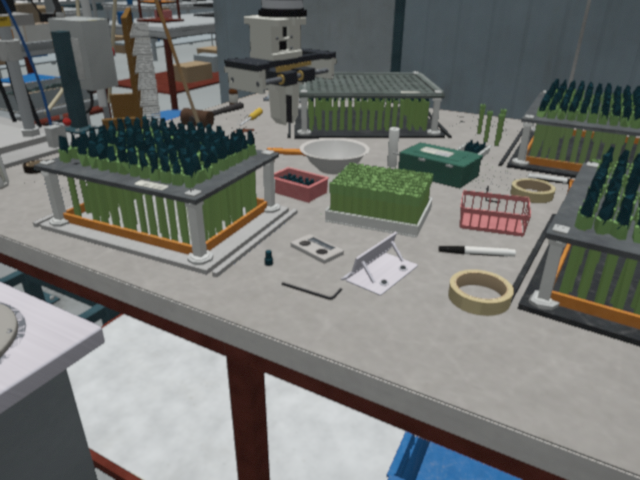

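The gripper tip at about (290,130) hangs where it was calculated to be. Descending now to 3 mm above the table.

>>> pendant --moves '{"plan":[[0,0,0.04,0,0,0],[0,0,0.04,0,0,0],[0,0,0.04,0,0,0],[0,0,0.03,0,0,0],[0,0,0.025,0,0,0],[0,0,0,0,0,0]]}'

```text
time: 3.58
tool_pos: [0.5008, -0.2443, 0.2255]
tool_rot: [-3.133, -0.004, 1.412]
contact_force: [-1.3, 0.2, 0.2]
opening: 0.012
grip_force: 0.0
```

>>> pendant --moves '{"plan":[[0,0,0.015,0,0,0],[0,0,0.015,0,0,0],[0,0,0.01,0,0,0],[0,0,0.01,0,0,0],[0,0,0,0,0,0],[0,0,0,0,0,0]]}'

```text
time: 4.08
tool_pos: [0.5026, -0.2465, 0.1802]
tool_rot: [3.141, -0.0, 1.409]
contact_force: [-0.4, -1.0, 0.3]
opening: 0.0122
grip_force: 0.0
```

```bash
python3 - <<'E'
from h import *
c=robot.read_camera("top")["image"];s=robot.read_camera("scene")["image"]
a=cv2.resize(c[130:290,200:440],None,fx=2.5,fy=2.5);b=cv2.resize(s[180:320,200:440],None,fx=2.5,fy=2.5)
cv2.imwrite("pics/m1.png",np.vstack([a[100:330],b])[:600,:,::-1])
E
```

```text
(no output)
```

View pics/m1.png

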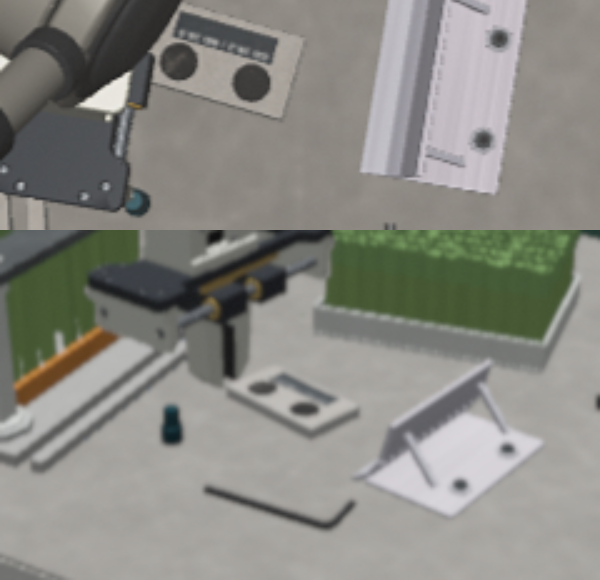

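Fingers are down behind the gauge (m1 lower half: finger at (235,350), gauge rear at (240,385)), with no contact forces. Pushing.

>>> pendant --moves '{"plan":[[-0.006,0,0,0,0,0],[-0.006,0,0,0,0,0],[-0.006,0,0,0,0,0],[-0.006,0,0,0,0,0],[-0.006,0,0,0,0,0],[-0.006,0,0,0,0,0],[-0.006,0,0,0,0,0],[-0.006,0,0,0,0,0]]}'

```text
time: 4.85
tool_pos: [0.4945, -0.2949, 0.1797]
tool_rot: [3.142, -0.0, 1.409]
contact_force: [0.1, 1.2, 1.2]
opening: 0.0119
grip_force: 0.5
```

```bash
python3 - <<'E'
from h import *
c=robot.read_camera("top");im=c["image"];bg=np.array([140,135,128])
d=((im.astype(int)-bg).max(2)>15).astype(np.uint8)*255
cv2.imwrite("pics/m2.png",np.vstack([cv2.resize(im[130:270,200:440],None,fx=2,fy=2),cv2.resize(robot.read_camera("scene")["image"][180:320,200:440],None,fx=2,fy=2)])[:,:,::-1])
E
python3 -c "
import cv2;print(1)"
```

```text
1
```

View pics/m2.png

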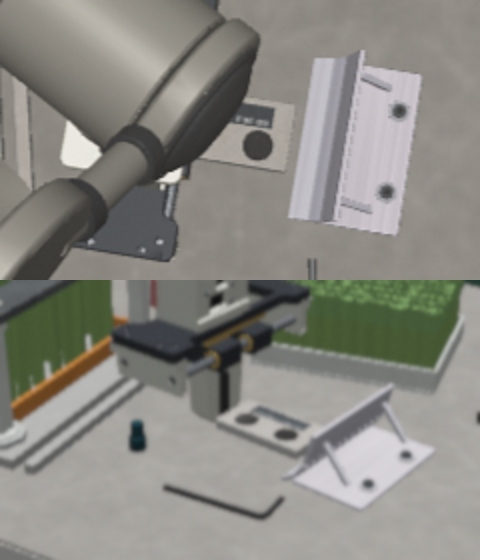

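The gauge has squared up and its front edge is about at the foot line. I'll push on up the cove.

>>> pendant --moves '{"plan":[[-0.005,0,0,0,0,0],[-0.005,0,0,0,0,0],[-0.005,0,0,0,0,0],[-0.005,0,0,0,0,0],[-0.005,0,0,0,0,0],[-0.005,0,0,0,0,0],[-0.005,0,0,0,0,0],[-0.005,0,0,0,0,0]]}'

```text
time: 5.62
tool_pos: [0.488, -0.3335, 0.1793]
tool_rot: [-3.14, -0.001, 1.409]
contact_force: [-1.1, 2.7, -1.6]
opening: 0.0119
grip_force: 1.3
```

>>> pendant --moves '{"plan":[[-0.005,0,0,0,0,0],[-0.005,0,0,0,0,0],[-0.005,0,0,0,0,0],[-0.005,0,0,0,0,0],[-0.005,0,0,0,0,0],[-0.005,0,0,0,0,0]]}'

```text
time: 6.12
tool_pos: [0.4833, -0.3639, 0.1798]
tool_rot: [3.141, 0.0, 1.409]
contact_force: [-0.3, 1.0, -1.2]
opening: 0.0118
grip_force: 0.5
```

```bash
python3 - <<'E'
from h import *
cv2.imwrite("pics/m3.png",np.vstack([cv2.resize(robot.read_camera(n)["image"][r:r+140,200:440],None,fx=2,fy=2) for n,r in(("top",130),("scene",180))])[:,:,::-1])
E
```

```text
(no output)
```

View pics/m3.png

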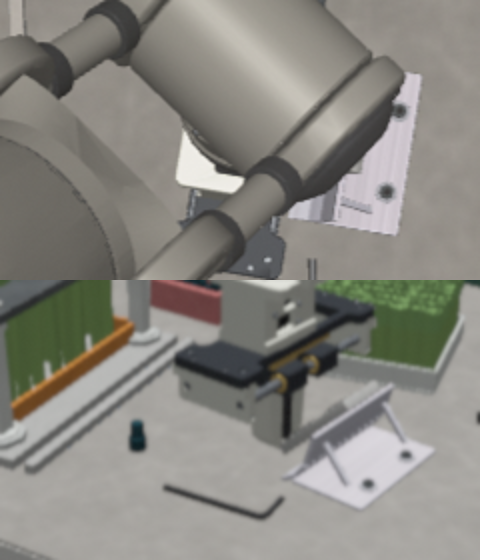

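>>> pendant --moves '{"plan":[[-0.005,0,0,0,0,0],[-0.005,0,0,0,0,0],[-0.004,0,0,0,0,0],[-0.003,0,0,0,0,0],[0,0,0,0,0,0]]}'

```text
time: 6.63
tool_pos: [0.4805, -0.3807, 0.1797]
tool_rot: [3.141, 0.0, 1.408]
contact_force: [-0.1, -0.1, -0.5]
opening: 0.0119
grip_force: 0.0
```

>>> pendant --moves '{"plan":[[-0.0015,0,0,0,0,0],[-0.0015,0,0,0,0,0],[0,0,0,0,0,0]]}'

```text
time: 6.88
tool_pos: [0.4801, -0.383, 0.1797]
tool_rot: [-3.141, -0.0, 1.409]
contact_force: [-0.2, 0.8, -0.8]
opening: 0.012
grip_force: 0.4
```

```bash
python3 - <<'E'
from h import *
cv2.imwrite("pics/m4.png",cv2.resize(robot.read_camera("scene")["image"][190:310,230:430],None,fx=3,fy=3,interpolation=cv2.INTER_CUBIC)[:,:,::-1])
E
```

```text
(no output)
```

View pics/m4.png

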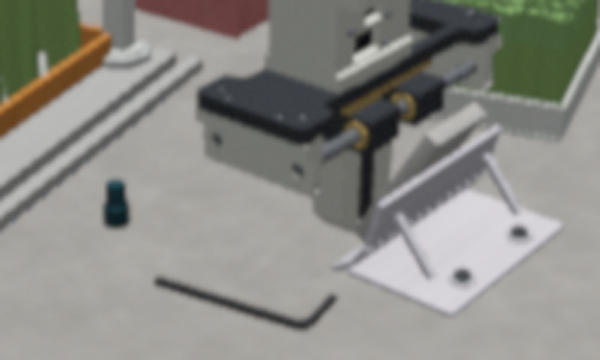

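>>> pendant --moves '{"plan":[[-0.001,0,0,0,0,0],[0,0,0,0,0,0]]}'

```text
time: 7.1
tool_pos: [0.48, -0.3836, 0.1797]
tool_rot: [-3.141, -0.001, 1.409]
contact_force: [0.2, 2.9, 1.4]
opening: 0.0121
grip_force: 1.3
```

```bash
python3 - <<'E'
from h import *
c=robot.read_camera("scene")
f=np.array([.4917,-.4052,0]);n=np.array([-.161,-.987,0]);t=np.array([.987,-.161,0]);z=np.array([0,0,1.])
for r in(-.004,-.002,0,.002):
    a=np.arctan2(.051,.030-r);top=f+r*n+.09*(np.cos(a)*n+np.sin(a)*z)
    print(r,np.degrees(a),[np.round((np.array(px(c,top+l*t))-[230,190])*3).tolist() for l in(-.033,.017)])
print([np.round((np.array(px(c,f+.03*n+.051*z+l*t))-[230,190])*3) for l in(-.06,.06)])
E
```

```text
-0.004 56.309932474020215 [[433.0, 156.0], [483.0, 124.0]]
-0.002 57.89374404488215 [[433.0, 154.0], [483.0, 122.0]]
0 59.53445508054013 [[433.0, 152.0], [483.0, 119.0]]
0.002 61.23235066115621 [[432.0, 149.0], [482.0, 117.0]]
[array([377., 206.]), array([495., 127.])]
```

The force has risen to 2.9 N, so the rear edge is at the foot with a lean of about 59°. I'll back off gently, go up and over, then check.

>>> pendant --moves '{"plan":[[0.004,0,0,0,0,0],[0.006,0,0,0,0,0],[0.01,0,0,0,0,0],[0,0,-0.03,0,0,0],[0,0,-0.03,0,0,0],[0,0,-0.03,0,0,0],[0,0,-0.03,0,0,0],[0,0,0,0,0,0]]}'

```text
time: 7.82
tool_pos: [0.4845, -0.3643, 0.3063]
tool_rot: [3.132, 0.006, 1.409]
contact_force: [0.4, -0.7, 0.9]
opening: 0.0123
grip_force: 0.0
```

>>> pendant --moves '{"plan":[[-0.02,0.007,0,0,0,0],[-0.03,0,0,0,0,0],[-0.03,0,0,0,0,0],[-0.027,0,0,0,0,0],[0,0,0,0,0,0]]}'

```text
time: 8.23
tool_pos: [0.4715, -0.4746, 0.2991]
tool_rot: [3.141, 0.003, 1.406]
contact_force: [-0.4, 0.4, -0.4]
opening: 0.0119
grip_force: 0.0
```

```bash
python3 - <<'E'
from h import *
cv2.imwrite("pics/m5.png",cv2.resize(robot.read_camera("scene")["image"][170:310,230:430],None,fx=3,fy=3,interpolation=cv2.INTER_CUBIC)[:,:,::-1])
E
```

```text
(no output)
```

View pics/m5.png

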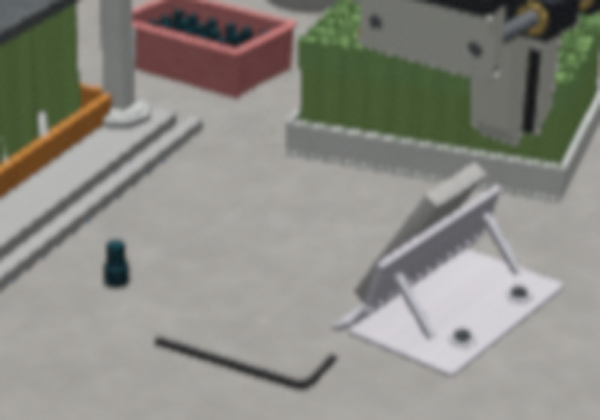

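The gauge leans steeply on the lip by itself, its raised end at about (460,185), and the fingers are beyond it. I'll descend behind the raised end and push back slowly.

>>> pendant --moves '{"plan":[[0,0,0.02,0,0,0],[0,0,0.02,0,0,0],[0,0,0.015,0,0,0],[0,0,0.006,0,0,0],[0,0,0,0,0,0],[0,0,0,0,0,0]]}'

```text
time: 8.78
tool_pos: [0.4733, -0.4703, 0.239]
tool_rot: [3.141, -0.0, 1.41]
contact_force: [-1.0, -0.7, 0.2]
opening: 0.012
grip_force: 0.0
```

>>> pendant --moves '{"plan":[[0.005,0,0,0,0,0],[0.005,0,0,0,0,0],[0.005,0,0,0,0,0],[0.005,0,0,0,0,0],[0.005,0,0,0,0,0],[0.005,0,0,0,0,0]]}'

```text
time: 9.28
tool_pos: [0.4779, -0.4407, 0.239]
tool_rot: [3.141, 0.0, 1.409]
contact_force: [0.0, -0.9, 0.4]
opening: 0.0117
grip_force: 0.1
```

```bash
python3 - <<'E'
from h import *
cv2.imwrite("pics/m6.png",cv2.resize(robot.read_camera("scene")["image"][170:310,230:430],None,fx=3,fy=3,interpolation=cv2.INTER_CUBIC)[:,:,::-1])
E
```

```text
(no output)
```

View pics/m6.png

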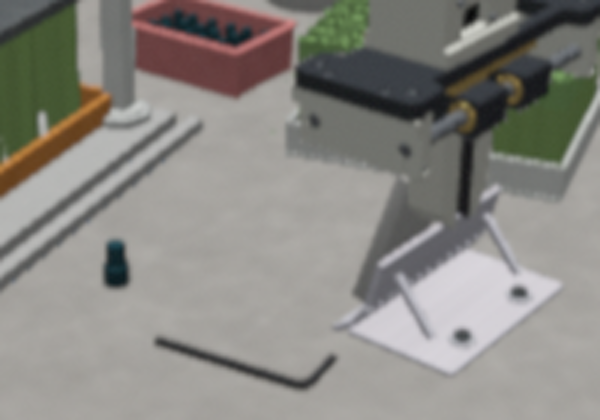

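The gauge is rising, rear end down. Continuing past vertical.

>>> pendant --moves '{"plan":[[0.004,0,0,0,0,0],[0.004,0,0,0,0,0],[0.004,0,0,0,0,0],[0.004,0,0,0,0,0],[0.004,0,0,0,0,0],[0.004,0,0,0,0,0],[0.004,0,0,0,0,0]]}'

```text
time: 9.92
tool_pos: [0.4823, -0.4133, 0.2386]
tool_rot: [-3.142, -0.0, 1.409]
contact_force: [0.1, 0.4, 0.2]
opening: 0.012
grip_force: 0.0
```

>>> pendant --moves '{"plan":[[0.004,0,0,0,0,0],[0.004,0,0,0,0,0],[0.004,0,0,0,0,0],[0.003,0,0,0,0,0],[0,0,0,0,0,0],[0,0,0,0,0,0],[0,0,0,0,0,0],[0,0,0,0,0,0]]}'

```text
time: 10.58
tool_pos: [0.4846, -0.3991, 0.2387]
tool_rot: [3.141, 0.0, 1.409]
contact_force: [0.7, 0.5, 1.3]
opening: 0.0122
grip_force: 0.0
```

```bash
python3 - <<'E'
from h import *
cv2.imwrite("pics/m7.png",cv2.resize(robot.read_camera("scene")["image"][170:310,230:430],None,fx=3,fy=3,interpolation=cv2.INTER_CUBIC)[:,:,::-1])
E
```

```text
(no output)
```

View pics/m7.png

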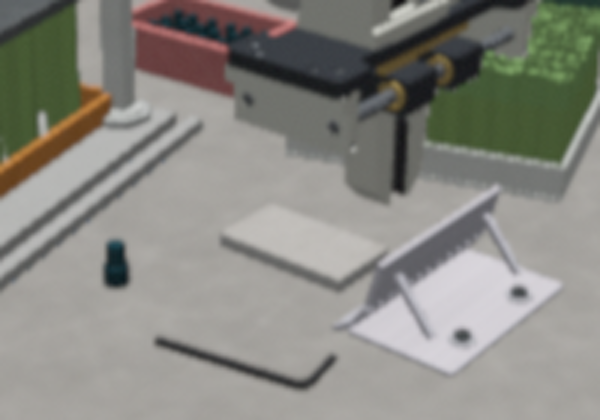

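The gauge lies face down, plain side up, at (220–385, 205–285), with the bystanders unmoved. I'll lift clear and check numerically that it is flat and clear of the cove.

>>> pendant --moves '{"plan":[[0,0,-0.03,0,0,0],[0,0,-0.04,0,0,0],[0,0,-0.04,0,0,0],[0,0,-0.04,0,0,0],[0,0,-0.02,0,0,0]]}'

```text
time: 11.05
tool_pos: [0.4847, -0.3991, 0.4145]
tool_rot: [3.135, 0.005, 1.409]
contact_force: [0.8, -0.9, 0.4]
opening: 0.0122
grip_force: 0.0
```

>>> pendant --moves '{"plan":[[0,-0.04,0,0,0,0],[0,-0.04,0,0,0,0],[0.02,-0.03,0,0,0,0],[0.04,0,0,0,0,0],[0.04,0,0,0,0,0],[0.04,0,0,0,0,0],[0.04,0,0,0,0,0],[0.04,0,0,0,0,0]]}'

```text
time: 11.72
tool_pos: [0.4112, -0.1625, 0.409]
tool_rot: [3.141, 0.0, 1.408]
contact_force: [1.5, -0.2, -0.1]
opening: 0.0118
grip_force: 0.0
```

>>> pendant --moves '{"plan":[[0.04,0,0,0,0,0],[0.04,0,0,0,0,0],[0.04,0,0,0,0,0],[0.04,0,0,0,0,0],[0.04,0,0,0,0,0],[0.04,0,0,0,0,0],[0,0,0,0,0,0],[0,0,0,0,0,0]]}'

```text
time: 12.38
tool_pos: [0.4502, 0.0747, 0.4087]
tool_rot: [3.141, 0.0, 1.413]
contact_force: [-0.3, 0.6, -0.0]
opening: 0.0119
grip_force: 0.0
```

```bash
cat > chk.py <<'E'
from h import *
f=np.array([.4917,-.4052]);n=np.array([-.161,-.987]);t=np.array([.987,-.161])
c=robot.read_camera("top");im=c["image"].astype(int)
d=np.abs(im-[140,135,128]).max(2)>14
m=np.zeros(d.shape,np.uint8);m[140:300,225:430]=d[140:300,225:430]*255
m=cv2.morphologyEx(m,cv2.MORPH_CLOSE,np.ones((3,3)))
for k in cv2.findContours(m,cv2.RETR_EXTERNAL,cv2.CHAIN_APPROX_NONE)[0]:
    if cv2.contourArea(k)>60:
        r=cv2.minAreaRect(k);b=cv2.boxPoints(r)
        print(cv2.contourArea(k),np.round(r[0],1),np.round(r[1],1),[np.round([(pt(c,*q,.01)[:2]-f)@n*1e3,(pt(c,*q,.01)[:2]-f)@t*1e3],1).tolist() for q in b])
# gray profile along gauge axis
for l in(-.02,-.008,.005):
    print([int(im[tuple(int(round(v)) for v in px(c,np.r_[f+s*n+l*t,.01])[::-1])].mean()) for s in np.arange(-.12,.03,.003)])
s=robot.read_camera("scene");g=s["image"].astype(int)
d=((np.abs(g-[140,135,128]).max(2)>14)*255).astype(np.uint8)
cv2.imwrite("pics/last.png",s["image"][:,:,::-1])
E
python3 chk.py
```

```text
329.5 [325.5 271. ] [65. 24.] [[-62.1, -135.6], [-67.8, -101.7], [24.3, -86.3], [29.8, -120.2]]
102.0 [254.  250.5] [12.  10.6] [[-136.9, -100.1], [-128.1, -87.6], [-113.9, -97.7], [-122.7, -110.1]]
2040.0 [307. 193.] [62.1 34.9] [[-108.9, -29.3], [-109.2, 21.8], [-18.7, 21.5], [-18.8, -29.4]]
4497.5 [378.2 199.4] [56.1 88.9] [[-1.3, -60.9], [-0.9, 69.2], [80.5, 68.8], [79.2, -61.0]]
[132, 133, 132, 134, 136, 160, 157, 161, 160, 159, 162, 163, 160, 160, 160, 160, 160, 159, 161, 161, 161, 160, 160, 161, 161, 161, 163, 161, 162, 160, 161, 162, 161, 162, 140, 136, 138, 139, 138, 136, 184, 184, 186, 190, 190, 151, 153, 159, 113, 115]
[134, 132, 134, 136, 145, 156, 158, 159, 161, 161, 164, 162, 163, 163, 162, 160, 160, 164, 163, 162, 159, 156, 162, 162, 162, 163, 164, 163, 162, 163, 164, 160, 160, 165, 139, 137, 135, 137, 139, 136, 176, 184, 183, 189, 190, 156, 152, 158, 117, 114]
[134, 135, 138, 139, 137, 156, 156, 163, 162, 161, 160, 163, 161, 160, 163, 164, 163, 155, 157, 162, 160, 163, 160, 157, 163, 160, 159, 161, 160, 163, 159, 160, 156, 159, 133, 134, 137, 138, 137, 136, 160, 186, 185, 189, 190, 150, 154, 152, 114, 115]
```

The gauge measures its full 90 x 50 mm and has no dark marks showing. It lies 19 mm clear of the stop foot, and the stud and hex key are where they were.

```bash
python3 -c "
from cell import robot
print(robot.hand_in())"
```

```text
the job is handed in; nothing more can be done
None
```

The gauge was turned over on the stop and handed in at about 12.5 s of the 50 s: it lies face down and flat, 19 mm in front of the stop, with the stud and hex key where they were, though I viewed 11 pictures, one over the limit of 10.

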